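# Riddle the hazelnuts out of the walnuts

## Task

The nut riddle (the small wooden sieve with the arched handle) holds hazelnuts mixed with walnuts: lift it by its handle, carry it level so that no nut drops on the way, and shake it from side to side above the dark baking tin until every hazelnut has dropped through into the tin and only the walnuts are left in the riddle. Then pack the riddle, walnuts and all, into the free half of the wooden pantry tray, flat on the tray's floor beside the jar and the shaker, without knocking over these or the gilt-rimmed glass, and let go.

Things in the scene. Friction and masses are not known exactly. Their poses are not given: they have to be found in the camera images.
- riddle: Nut riddle (loose, 0.26 to 0.42 kg): beech frame 152 mm (its x) x 117 mm (its y, over the handle straps), 50 mm high, walls 5 to 6 mm, with a perforated steel floor and an arched handle. Origin: centre of the frame's underside, z up. It stands on the worktop at one end of the work, left or right of the tin; the tray is at the other end.
- riddle_grip (a point): Centre of the handle's wooden bar, 112 mm above the riddle's underside, 62 mm above its rim. The bar is 18 mm wide (riddle x), 22 mm high and 110 mm long (riddle y) and bridges the frame above its middle: grip it from above across the 18 mm. Axes as riddle.
- riddle_floor (a point): Centre of the riddle's floor, 10 mm above its underside; inside 140 (x) x 104 (y) x 40 mm. Steel 3 mm thick, 4 x 3 square holes of 20 mm, 16 mm lands between. Hazelnuts stand on the lands under smooth motion (0.1 m/s strokes do not move them); brisk 50 mm strokes along y, 0.2 to 0.35 m/s mean, topple them and they roll through, in 4 to about 20 strokes. Walnuts cannot pass.
- tin: Dark baking tin (loose, 0.5 kg), open on top, 200 (x) x 168 (y) mm outside, 42 mm high with a rolled rim to 45 mm, walls 3 mm. Origin: centre of its underside, z up. It stands between the riddle and the tray.
- tray: Wooden pantry tray (fixed), open on top: inside 166 (its x) x 224 (its y) mm, floor 8 mm thick, walls 8 mm thick and 54 mm high. Origin: centre of its underside, z up. The half towards its +y holds the jar and the shaker; the half towards -y is free.
- tray_bay (a point): Centre of the tray's free half, on its floor (8 mm up, 47 mm towards -y from the tray's origin). The free space is 166 (x) x about 130 (y) mm; the riddle (152 x 117 mm) goes in with its x along the tray's x, either way round. Axes as tray.
- jar: Clip-top glass storage jar of beans (loose, 0.62 kg), 95 x 90 mm, 143 mm high, standing in the tray. Origin: centre of its underside, z up. Bystander.
- shaker: Glass shaker with a grey cap (loose, 0.1 kg), 44 mm across, 90 mm high, standing in the tray beside the jar. Origin: centre of its underside, z up. Bystander.
- coupe: Stemmed glass with gilt bands (loose, 0.2 kg), 97 mm across, 127 mm high, standing behind the tin. Origin: centre of its foot's underside, z up. Bystander.
- hazelnut_1: Hazelnut in its brown shell (loose, 10 g), 16 mm across and 16.5 mm high, flat at its pale base. Origin: its centre, 8 mm above that base. On a land of the riddle's floor at the start.
- hazelnut_2: Hazelnut in its brown shell (loose, 10 g), 16 mm across and 16.5 mm high, flat at its pale base. Origin: its centre, 8 mm above that base. On a land of the riddle's floor at the start.
- hazelnut_3: Hazelnut in its brown shell (loose, 10 g), 16 mm across and 16.5 mm high, flat at its pale base. Origin: its centre, 8 mm above that base. On a land of the riddle's floor at the start.
- hazelnut_4: Hazelnut in its brown shell (loose, 10 g), 16 mm across and 16.5 mm high, flat at its pale base. Origin: its centre, 8 mm above that base. On a land of the riddle's floor at the start.
- hazelnut_5: Hazelnut in its brown shell (loose, 10 g), 16 mm across and 16.5 mm high, flat at its pale base. Origin: its centre, 8 mm above that base. On a land of the riddle's floor at the start.
- hazelnut_6: Hazelnut in its brown shell (loose, 10 g), 16 mm across and 16.5 mm high, flat at its pale base. Origin: its centre, 8 mm above that base. On a land of the riddle's floor at the start.
- walnut_1: Walnut in its light brown shell (loose, 14 g), 31 mm across, round with a raised seam; it sits in a hole of the riddle's floor at the start and cannot pass. Origin: its centre.
- walnut_2: Walnut in its light brown shell (loose, 14 g), 31 mm across, round with a raised seam; it sits in a hole of the riddle's floor at the start and cannot pass. Origin: its centre.
- walnut_3: Walnut in its light brown shell (loose, 14 g), 31 mm across, round with a raised seam; it sits in a hole of the riddle's floor at the start and cannot pass. Origin: its centre.

How it is judged (in metres and radians):
On the way, in this order (a step that is already met when the one before it is completed fails the run):
1. the riddle is lifted and held above the tin (horizontal distance between riddle and tin below 0.06 m and height (world z) of riddle above 0.044 m), for 0.1 s.
2. all six hazelnuts are in the tin and the three walnuts are in the riddle, while the riddle is still held above the tin (all of step 1 and x of hazelnut_1 in the frame of tin between -0.098 and 0.098 m and y of hazelnut_1 in the frame of tin between -0.082 and 0.082 m and z of hazelnut_1 in the frame of tin between 0 and 0.042 m and x of hazelnut_2 in the frame of tin between -0.098 and 0.098 m and y of hazelnut_2 in the frame of tin between -0.082 and 0.082 m and z of hazelnut_2 in the frame of tin between 0 and 0.042 m and x of hazelnut_3 in the frame of tin between -0.098 and 0.098 m and y of hazelnut_3 in the frame of tin between -0.082 and 0.082 m and z of hazelnut_3 in the frame of tin between 0 and 0.042 m and x of hazelnut_4 in the frame of tin between -0.098 and 0.098 m and y of hazelnut_4 in the frame of tin between -0.082 and 0.082 m and z of hazelnut_4 in the frame of tin between 0 and 0.042 m and x of hazelnut_5 in the frame of tin between -0.098 and 0.098 m and y of hazelnut_5 in the frame of tin between -0.082 and 0.082 m and z of hazelnut_5 in the frame of tin between 0 and 0.042 m and x of hazelnut_6 in the frame of tin between -0.098 and 0.098 m and y of hazelnut_6 in the frame of tin between -0.082 and 0.082 m and z of hazelnut_6 in the frame of tin between 0 and 0.042 m and x of walnut_1 in the frame of riddle_floor between -0.07 and 0.07 m and y of walnut_1 in the frame of riddle_floor between -0.052 and 0.052 m and z of walnut_1 in the frame of riddle_floor between 0 and 0.045 m and x of walnut_2 in the frame of riddle_floor between -0.07 and 0.07 m and y of walnut_2 in the frame of riddle_floor between -0.052 and 0.052 m and z of walnut_2 in the frame of riddle_floor between 0 and 0.045 m and x of walnut_3 in the frame of riddle_floor between -0.07 and 0.07 m and y of walnut_3 in the frame of riddle_floor between -0.052 and 0.052 m and z of walnut_3 in the frame of riddle_floor between 0 and 0.045 m), for 0.2 s.
At the end, for the whole second after the job is handed in: Six hazelnuts lie in the tin, three walnuts in the riddle; the riddle rests flat on the tray's floor (within 4 mm, tilt under 0.04 rad) in the free half, centre within 20 mm of the tray's middle in x and 30 to 70 mm towards its -y; jar and shaker stand upright in the tray (under 0.1 rad) (x of hazelnut_1 in the frame of tin between -0.098 and 0.098 m and y of hazelnut_1 in the frame of tin between -0.082 and 0.082 m and z of hazelnut_1 in the frame of tin between 0 and 0.042 m and x of hazelnut_2 in the frame of tin between -0.098 and 0.098 m and y of hazelnut_2 in the frame of tin between -0.082 and 0.082 m and z of hazelnut_2 in the frame of tin between 0 and 0.042 m and x of hazelnut_3 in the frame of tin between -0.098 and 0.098 m and y of hazelnut_3 in the frame of tin between -0.082 and 0.082 m and z of hazelnut_3 in the frame of tin between 0 and 0.042 m and x of hazelnut_4 in the frame of tin between -0.098 and 0.098 m and y of hazelnut_4 in the frame of tin between -0.082 and 0.082 m and z of hazelnut_4 in the frame of tin between 0 and 0.042 m and x of hazelnut_5 in the frame of tin between -0.098 and 0.098 m and y of hazelnut_5 in the frame of tin between -0.082 and 0.082 m and z of hazelnut_5 in the frame of tin between 0 and 0.042 m and x of hazelnut_6 in the frame of tin between -0.098 and 0.098 m and y of hazelnut_6 in the frame of tin between -0.082 and 0.082 m and z of hazelnut_6 in the frame of tin between 0 and 0.042 m and x of walnut_1 in the frame of riddle_floor between -0.07 and 0.07 m and y of walnut_1 in the frame of riddle_floor between -0.052 and 0.052 m and z of walnut_1 in the frame of riddle_floor between 0 and 0.045 m and x of walnut_2 in the frame of riddle_floor between -0.07 and 0.07 m and y of walnut_2 in the frame of riddle_floor between -0.052 and 0.052 m and z of walnut_2 in the frame of riddle_floor between 0 and 0.045 m and x of walnut_3 in the frame of riddle_floor between -0.07 and 0.07 m and y of walnut_3 in the frame of riddle_floor between -0.052 and 0.052 m and z of walnut_3 in the frame of riddle_floor between 0 and 0.045 m and x of riddle in the frame of tray between -0.02 and 0.02 m and y of riddle in the frame of tray between -0.07 and -0.03 m and z of riddle in the frame of tray below 0.012 m and angle between riddle's own z axis and vertical below 0.04 rad and linear speed of riddle below 0.02 m/s and angular speed of riddle below 0.1 rad/s and x of jar in the frame of tray between -0.083 and 0.083 m and y of jar in the frame of tray between -0.112 and 0.112 m and z of jar in the frame of tray between 0.002 and 0.016 m and angle between each of jar, shaker's own z axis and vertical below 0.1 rad and x of shaker in the frame of tray between -0.083 and 0.083 m and y of shaker in the frame of tray between -0.112 and 0.112 m and z of shaker in the frame of tray between 0.002 and 0.016 m); the robot touches nothing.
It fails at once if the jar, the shaker or the gilt-rimmed glass is knocked over (angle between any of jar, shaker, coupe's own z axis and vertical above 0.5 rad).
It also fails if it takes over 58 s, if anything falls off the work surface, if the arm or the gripper's body presses on something with over 40 N, if the wrist force passes 120 N, or if a joint passes its speed limit or range.

## Robot

A 6-joint arm with a two-finger parallel gripper is mounted at the origin on a cart in front of the work surface, level with it; the furniture and walls round the work are solid. World frame = base frame: x ahead of the robot, y to its left, z up, the work surface at z = 0. Lengths are in mm, angles in rad, forces in N, time in s.
With the tool pointing down it reaches from about 400 to 925 mm from the base axis. Payload 12.5 kg.
Tool frame: the origin (TCP) lies on the centre line of the jaws, within the pads' length; the fingertips stand 8 mm ahead of it and the grasp point (between the pads) lies 11 mm behind it; z points along the fingers, x is the direction in which the jaws open and shut, and the axes are right-handed (so a half turn about z gives the same grasp; the last joint's range is limited). The gripper opens to 95 mm and grips with 3 to 60 N. Pads are 20 mm wide; open, the fingers measure 119 mm over their backs; the gripper's body (75 mm by 180 mm) begins 59 mm behind the grasp point.
Start: joints at [-1.242, 0.491, 1.559, -0, 1.092, -0.106], TCP at [263.292, -566.854, 222.661] pointing down, gripper open.
Joint ranges: [-3.1, 3.1], [-0.84, 2.19], [0.05, 2.79], [-1.13, 4.28], [0.06, 2.93], [-2.69, 2.69]. Speed limits (rad/s): [2.22, 2.22, 2.79, 3.14, 3.14, 3.14].

## Interface

Orientations are given as [roll, pitch, yaw] about the fixed x, y, z axes, in that order (R = Rz(yaw) Ry(pitch) Rx(roll)).
In Python, from cell import env gives the robot as it stands. The module is installed in compiled form; this text tells all that it offers.
- The arm moves only by the tool send_rows, never from a script. Its argument "moves" is a list that holds one entry, the list of rows, each a list of 6 numbers: the shift along the tool's x, y, z as a fraction of full scale, then the turn, a rotation vector about the tool's x, y, z as a fraction of full scale. A call has 1 to 12 rows; each row is the pose to reach, as a shift and turn from the pose commanded when the call began, along the tool's axes at that moment; what a row does not reach only later rows make up. Full scale, the value 1, is 0.3 m for a shift and 90 degrees for a turn. A row lasts 1/12 s, in which the tool goes at most 41.7 mm and 7.16 degrees, less where a joint would pass 70% of its speed; a pose out of reach is approached as far as the arm can. A call with a number of a shift or a turn outside -1 to 1 is refused whole. A call with a gripper value outside its range is refused whole. "grip" is the gripper's target within -1 to 1 (shut at 1, half-way at 0, fully open at -1), set as the call begins (left out, the last holds). The fingers move at their own pace and stop on an object; the grip force is fixed at half the most. Time passes only in rows, so rows that repeat a pose let the fingers close. It gives the time, the measured TCP pose, the force and the opening at its end, in the units of the state.
- env.state(): the state, without advancing time (a new reading comes with each control period).
- env.read_camera(name): name is "side" or "top" or "wrist"; returns a dict with "image" (420x560x3 uint8, red, green, blue), "mtx" (3x3 intrinsics, pixels), "T" (4x4, takes a point from camera to world coordinates); the wrist camera has in their place "mount" (4x4, takes a point from camera to tool coordinates, whose origin is the TCP and whose axes are the tool frame's). Camera axes: x right, y up, looking along -z (the intrinsics and any distortion apply to the point x, -y, -z); pixel columns grow to the right and rows downward; lengths in mm; the calibration is good to about 2 mm. The wrist camera is an equidistant fisheye: a pixel r from the principal point sees the ray r / f radians off the axis. A picture is of the moment at which its call begins: read the wrist's pose just before it. There is no depth.
- env.job_done(): hands the job in, once; it reports no verdict.
Trained networks look in the newest picture that a camera, given by its name, has taken for a name from the list of things; names that differ only in an ending like _2 or _b are one class to them, and where a whole thing is asked for, a point or a joint stands for the part that bears it (a point fixed in the world has none). Each returns a list of dicts, best first, with "confidence" (0 to 1); they miss things now and then, are a little off and sometimes report something else, mostly with a low value. They report only what shows in the picture. A call takes as long as a camera call.
- env.look_for(camera, thing): "xy" ([column, row] in pixels, amid what is visible of it).
- env.outline_of(camera, thing): "region" (420x560 bool, what is visible of it) and "xy" ([column, row] in pixels, amid what is visible of it).
The state is a dict: "t": time; "joints": joint angles; "qvel": joint speeds; "tau": joint torques, N m; "eef_pos": TCP position; "tcp_rot": TCP orientation; "ft_force": force on the tool from outside, world axes, zero at the start; "moment": the same for the moment, N m; "opening": opening from 0.0 (shut) to 1.0 (fully open).
Only numpy, scipy, OpenCV 4.12 (cv2) and the standard library are available. Lean on these libraries where they do the work, as an engineer would, in place of code of your own. Each camera call takes 0.05 s, during which the arm holds its last target. There are 200 camera calls.

## Working session

There is one attempt and no reset: what is moved stays moved. The work goes in short steps, Python scripts to look and compute and a tool call to move; the robot and the scene stay as the last step left them, time stands still between calls to the robot, and variables do not carry over. Pictures are saved under pics/ and viewed, about 8 in all and at most 12, crops included, and the job is handed in when it is done.

Besides the shell and the picture viewer there is one more tool, called after ">>>" by a JSON object that holds its "api" and its "payload", one argument or row to a line. send_rows: Moves the arm, as the interface text tells. Its arguments: {"type":"object","properties":{"moves":{"type":"array","items":{"type":"array","items":{"type":"array","items":{"type":"number"}}}},"grip":{"type":"number"}},"required":["moves"]}

```bash
mkdir -p pics; cat > h.py <<'E'
import numpy as np, cv2
from cell import env
from scipy.spatial.transform import Rotation as R
def snap(c,fn=None):
    s=env.state(); d=env.read_camera(c)
    if fn: cv2.imwrite('pics/'+fn,d['image'][:,:,::-1])
    return d
def toolT():
    s=env.state(); T=np.eye(4); T[:3,:3]=R.from_euler('xyz',s['tcp_rot']).as_matrix(); T[:3,3]=s['eef_pos']; return T
def ray(d,px,T=None):
    K=d['mtx']; T=d['T'] if T is None else T
    x=(px[0]-K[0,2])/K[0,0]; y=(px[1]-K[1,2])/K[1,1]
    if 'mount' in d:
        r=np.hypot(x,y); v=np.array([x/r*np.sin(r),-y/r*np.sin(r),-np.cos(r)])
    else: v=np.array([x,-y,-1])
    v=T[:3,:3]@v; return T[:3,3],v/np.linalg.norm(v)
def atz(d,px,z,T=None):
    o,v=ray(d,px,T); return o+v*(z-o[2])/v[2]
def tri(rays):
    A=0;b=0
    for o,v in rays:
        P=np.eye(3)-np.outer(v,v); A=A+P; b=b+P@o
    p=np.linalg.solve(A,b); return p,[np.linalg.norm((np.eye(3)-np.outer(v,v))@(p-o)) for o,v in rays]
E
python3 - <<'E'
from h import *
np.set_printoptions(precision=1,suppress=True)
print(env.state())
D={}
for c in('side','top'):
    D[c]=snap(c,c+'0.png'); print(c,D[c]['mtx'],D[c]['T'],[k for k in D[c]])
    for n in['riddle','riddle_grip','tin','tray','jar','shaker','coupe','hazelnut_1','walnut_1']:
        print(c,n,[(np.round(r['xy']),round(r['confidence'],2)) for r in env.look_for(c,n)])
E
```

```text
{'t': 0.0, 'joints': array([-1.2,  0.5,  1.6,  0. ,  1.1, -0.1]), 'qvel': array([-0.,  0., -0., -0., -0.,  0.]), 'tau': array([ -0. , -61.3, -25.8,   0.1,   0. ,  -0. ]), 'eef_pos': array([ 263.2, -566.6,  222.1]), 'tcp_rot': array([-3.1,  0. , -1.1]), 'ft_force': array([-0.5, -0.5, -0. ]), 'moment': array([-0. , -0. , -0.1]), 'opening': 1.0022201270698319}
side [[398.3   0.  284.1]
 [  0.  398.3 206.9]
 [  0.    0.    1. ]] [[    1.      0.     -0.    475.4]
 [   -0.1     0.5    -0.9 -1079. ]
 [   -0.      0.9     0.5   713.9]
 [    0.      0.      0.      1. ]] ['image', 'mtx', 'T']
side riddle [(array([262., 188.]), 0.8), (array([330., 193.]), 0.25)]
side riddle_grip [(array([265., 186.]), 0.67)]
side tin [(array([274., 230.]), 0.95)]
side tray [(array([269., 319.]), 0.55)]
side jar [(array([246., 272.]), 0.77)]
side shaker [(array([279., 274.]), 0.84)]
side coupe [(array([328., 193.]), 0.74)]
side hazelnut_1 []
side walnut_1 [(array([271., 184.]), 0.42)]
top [[531.8   0.  270.1]
 [  0.  531.8 212.5]
 [  0.    0.    1. ]] [[  -0.     1.    -0.1  432.9]
 [  -1.    -0.    -0.    -6.4]
 [  -0.     0.1    1.  1481.7]
 [   0.     0.     0.     1. ]] ['image', 'mtx', 'T']
top riddle [(array([161., 241.]), 0.78)]
top riddle_grip [(array([160., 243.]), 0.63)]
top tin [(array([279., 243.]), 0.82)]
top tray [(array([408., 235.]), 0.71), (array([280., 242.]), 0.6)]
top jar [(array([376., 254.]), 0.8)]
top shaker [(array([369., 224.]), 0.51)]
top coupe [(array([237., 168.]), 0.96)]
top hazelnut_1 [(array([378., 254.]), 0.6)]
top walnut_1 [(array([153., 234.]), 0.61), (array([160., 264.]), 0.58)]
```

```bash
python3 - <<'E'
import cv2,numpy as np
a=cv2.imread('pics/top0.png')[120:340,80:480]; cv2.imwrite('pics/top0c.png',cv2.resize(a,None,fx=2,fy=2,interpolation=cv2.INTER_CUBIC))
a=cv2.imread('pics/side0.png')[130:400,150:450]; cv2.imwrite('pics/side0c.png',cv2.resize(a,None,fx=2.2,fy=2.2,interpolation=cv2.INTER_CUBIC))
E
```

```text
(no output)
```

View pics/top0c.png

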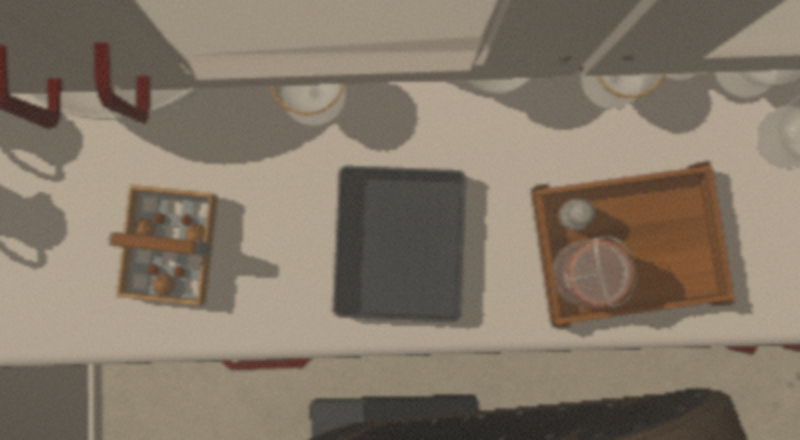

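View pics/side0c.png

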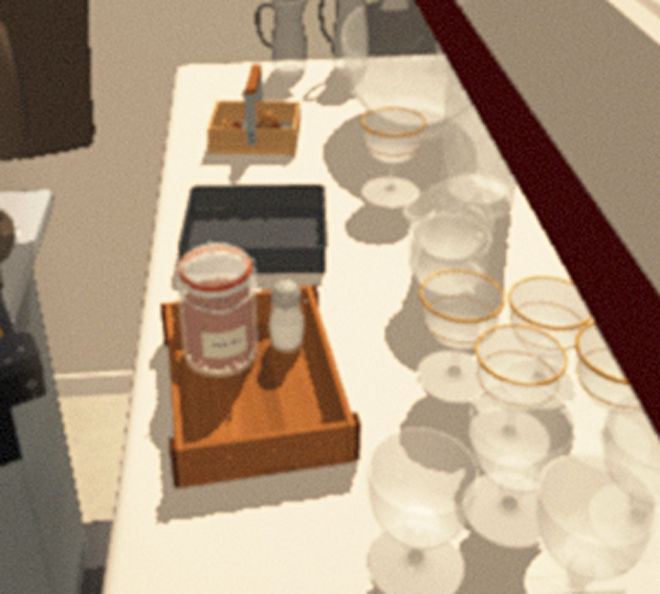

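The top view shows the riddle at the left (world +y), with its bar at about full px (160,242). The tin is in the middle at (280,242). The tray is on the right with its free half on the right, so the jar (376,254) and shaker (369,224) are towards +y. The side view agrees, and the coupe stands behind the tin.

```bash
python3 - <<'E'
from h import *
np.set_printoptions(precision=1,suppress=True)
t=snap('top'); s=snap('side')
C={'riddle':([(146,213.5),(187.5,217),(182.5,272),(139,268)],50),'tray':([(347,214),(435,202.5),(446,270),(357.5,283)],54),'tin':([(250.5,203.5),(312.5,205.5),(310.5,280),(247,278.5)],45),'bar':([(135,240),(182.5,243.5)],123)}
for k,(p,z) in C.items():
    P=np.array([atz(t,q,z) for q in p]); print(k,P[:,:2].tolist() and P[:,:2].mean(0),'edges',np.linalg.norm(np.roll(P,-1,0)-P,axis=1),'ang',[np.degrees(np.arctan2(*(b-a)[1::-1])) for a,b in zip(P,np.roll(P,-1,0))])
for n in['riddle_grip','jar','shaker','coupe']:
    a=env.look_for('top',n); b=env.look_for('side',n)
    if a and b: print(n,tri([ray(t,a[0]['xy']),ray(s,b[0]['xy'])]))
# bar by side outline hand pick: crop ends (254,68),(251,100)->/2.2
print('bar',tri([ray(t,(158.7,241.7)),ray(s,(150+253/2.2,130+82/2.2))]))
st=env.state(); print(st['eef_pos'],st['tcp_rot']); print(toolT()); 
E
```

```text
riddle [480.1 294.6] edges [113.1 148.3 117.7 147.7] ang [np.float64(-96.58501665100438), np.float64(173.82499252786155), np.float64(83.09177754670696), np.float64(-7.938394193134567)]
tray [ 461.9 -329.5] edges [238.7 182.2 238.  185.9] ang [np.float64(-84.29912659232603), np.float64(-173.97443740595463), np.float64(96.60428450440793), np.float64(6.22176176327568)]
tin [473.  -18.9] edges [168.3 200.7 170.4 202.5] ang [np.float64(-93.63656952728964), np.float64(176.37408244251728), np.float64(86.96376358275592), np.float64(-4.204216600304065)]
bar [480. 292.] edges [122.3 122.3] ang [np.float64(-95.93017531191013), np.float64(84.06982468808988)]
jar (array([ 426.4, -267.9,   70.3]), [np.float64(5.292848030997679), np.float64(5.29284803099767)])
shaker (array([ 506.6, -261.3,   50.1]), [np.float64(1.3795340091909614), np.float64(1.3795340091908945)])
coupe (array([679.3,  81.1,  92.3]), [np.float64(14.520587900235432), np.float64(14.520587900235583)])
bar (array([481.4, 295. , 110. ]), [np.float64(0.8113205211268967), np.float64(0.8113205211269744)])
[ 263.3 -566.9  222.7] [ 3.1 -0.  -1.1]
[[   0.4   -0.9    0.   263.3]
 [  -0.9   -0.4   -0.  -566.9]
 [   0.     0.    -1.   222.7]
 [   0.     0.     0.     1. ]]
```

```bash
cat >> h.py <<'E'
def plan(x,y,z,yaw):
    T=toolT(); d=T[:3,:3].T@(np.array([x,y,z])-T[:3,3])
    G=(R.from_euler('z',yaw)*R.from_euler('x',np.pi)).as_matrix()
    w=R.from_matrix(T[:3,:3].T@G).as_rotvec()
    print('plan',np.round(d/300,4),np.round(w/(np.pi/2),4),'n>=',np.ceil(max(np.linalg.norm(d)/41.7,np.degrees(np.linalg.norm(w))/7.16)))
E
python3 -c "
from h import *
plan(455,-330,330,0.106)"
```

```text
plan [-0.4469 -0.9122 -0.3579] [ 1.000e-04 -1.000e-04 -7.907e-01] n>= 10.0
```

>>> {"api": "send_rows", "payload": {
  "moves": [
    [[-0.447,-0.912,-0.358,0,0,-0.791],[-0.447,-0.912,-0.358,0,0,-0.791],[-0.447,-0.912,-0.358,0,0,-0.791],[-0.447,-0.912,-0.358,0,0,-0.791],[-0.447,-0.912,-0.358,0,0,-0.791],[-0.447,-0.912,-0.358,0,0,-0.791],[-0.447,-0.912,-0.358,0,0,-0.791],[-0.447,-0.912,-0.358,0,0,-0.791],[-0.447,-0.912,-0.358,0,0,-0.791],[-0.447,-0.912,-0.358,0,0,-0.791],[-0.447,-0.912,-0.358,0,0,-0.791],[-0.447,-0.912,-0.358,0,0,-0.791]]
  ],
  "grip": -0.3
}}

```text
t: 2.5
eef_pos: [454.9, -329.9, 330.0]
tcp_rot: [3.142, -0.0, 0.103]
ft_force: [-0.1, -0.0, 0.6]
opening: 0.651
```

```bash
python3 - <<'E'
from h import *
np.set_printoptions(precision=3,suppress=True)
T=toolT(); d=snap('wrist','wtray.png'); print(env.state()['eef_pos'],env.state()['tcp_rot'],env.state()['opening'],d['mtx'],d['mount'])
np.savez('wtray.npz',T=T,mtx=d['mtx'],mount=d['mount'])
for n in['tray','jar','shaker']: print(n,[(np.round(r['xy']),round(r['confidence'],2)) for r in env.look_for('wrist',n)])
plan(473,-60,300,-0.05)
E
```

```text
[ 454.796 -330.099  329.949] [-3.142  0.     0.102] 0.6472523750220033 [[325.192   0.    286.085]
 [  0.    325.192 211.092]
 [  0.      0.      1.   ]] [[   1.       0.      -0.001   -1.049]
 [   0.      -0.97    -0.242  -67.917]
 [  -0.001    0.242   -0.97  -162.034]
 [   0.       0.       0.       1.   ]]
tray [(array([303., 199.]), 0.74)]
jar [(array([268., 138.]), 0.91)]
shaker [(array([331., 133.]), 0.92)]
plan [ 0.154 -0.89   0.1  ] [-0.     0.     0.098] n>= 7.0
```

View pics/wtray.png

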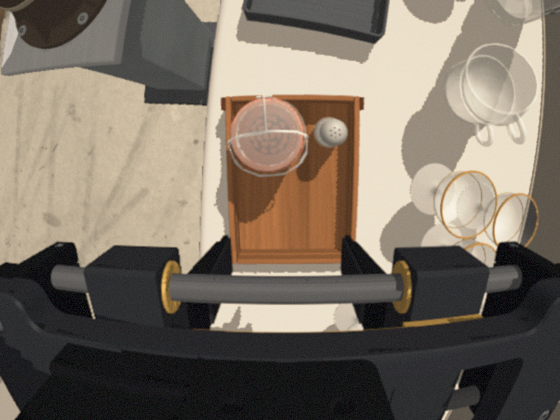

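The wrist view shows the tray. The top of its rim runs from (225,98) to (362,98) and the free-end wall from (232,263) to (357,262). The jar is at (268,138) and the shaker at (331,132), both upright.

>>> {"api": "send_rows", "payload": {
  "moves": [
    [[0.154,-0.89,0.1,0,0,0.098],[0.154,-0.89,0.1,0,0,0.098],[0.154,-0.89,0.1,0,0,0.098],[0.154,-0.89,0.1,0,0,0.098],[0.154,-0.89,0.1,0,0,0.098],[0.154,-0.89,0.1,0,0,0.098],[0.154,-0.89,0.1,0,0,0.098],[0.154,-0.89,0.1,0,0,0.098],[0.154,-0.89,0.1,0,0,0.098]]
  ]
}}

```text
t: 3.45
eef_pos: [472.5, -58.8, 300.1]
tcp_rot: [3.141, -0.0, -0.047]
ft_force: [-0.2, -0.0, 0.5]
opening: 0.649
```

```bash
python3 - <<'E'
from h import *
np.set_printoptions(precision=1,suppress=True)
f=np.load('wtray.npz'); d={k:f[k] for k in('mtx','mount')}; W=f['T']@f['mount']
P=np.array([atz(d,q,54,W) for q in [(222,97),(363,97),(359,263),(233,264)]]); print(P,P.mean(0),np.linalg.norm(np.roll(P,-1,0)-P,axis=1),[np.degrees(np.arctan2(*(b-a)[1::-1])) for a,b in zip(P,np.roll(P,-1,0))])
print('jar top',atz(d,(268,135),151,W),'shaker top',atz(d,(333,131),98,W))
T=toolT(); c=snap('wrist','wtin.png'); np.savez('wtin.npz',T=T)
for n in['riddle','riddle_grip','tin']: print(n,[(np.round(r['xy']),round(r['confidence'],2)) for r in env.look_for('wrist',n)])
plan(480,230,230,-0.108)
E
```

```text
[[ 356.7 -222.7   54. ]
 [ 545.7 -202.3   54. ]
 [ 574.5 -439.1   54. ]
 [ 389.  -459.    54. ]] [ 466.5 -330.8   54. ] [190.1 238.5 186.6 238.5] [np.float64(6.165312030534724), np.float64(-83.07310530372168), np.float64(-173.8490992782494), np.float64(97.77769829823433)]
jar top [ 428.9 -267.8  151. ] shaker top [ 503.6 -255.2   98. ]
riddle []
riddle_grip []
tin [(array([283., 150.]), 0.9)]
plan [-0.  -1.   0.2] [ 0. -0.  0.] n>= 8.0
```

>>> {"api": "send_rows", "payload": {
  "moves": [
    [[0,-0.96,0.2,0,0,0.038],[0,-0.96,0.2,0,0,0.038],[0,-0.96,0.2,0,0,0.038],[0,-0.96,0.2,0,0,0.038],[0,-0.96,0.2,0,0,0.038],[0,-0.96,0.2,0,0,0.038],[0,-0.96,0.2,0,0,0.038],[0,-0.96,0.2,0,0,0.038],[0,-0.96,0.2,0,0,0.038],[0,-0.96,0.2,0,0,0.038]]
  ]
}}

```text
t: 4.48
eef_pos: [486.4, 227.3, 239.9]
tcp_rot: [3.141, 0.0, -0.108]
ft_force: [0.4, -0.1, -0.7]
opening: 0.651
```

```bash
python3 - <<'E'
from h import *
np.set_printoptions(precision=3,suppress=True)
T=toolT(); c=snap('wrist','wrid.png'); np.savez('wrid.npz',T=T,mtx=c['mtx'],mount=c['mount'])
print(env.state()['eef_pos'],env.state()['tcp_rot'])
for n in['riddle','riddle_grip','hazelnut_1','walnut_1']: print(n,[(np.round(r['xy']),round(r['confidence'],2)) for r in env.look_for('wrist',n)])
E
```

```text
[486.546 226.799 240.139] [ 3.141 -0.    -0.109]
riddle [(array([271., 130.]), 0.87)]
riddle_grip [(array([271., 129.]), 0.9), (array([441., 245.]), 0.4)]
hazelnut_1 [(array([306., 145.]), 0.59), (array([306., 110.]), 0.51), (array([248., 145.]), 0.49)]
walnut_1 [(array([228., 128.]), 0.91), (array([294., 160.]), 0.87)]
```

View pics/wrid.png

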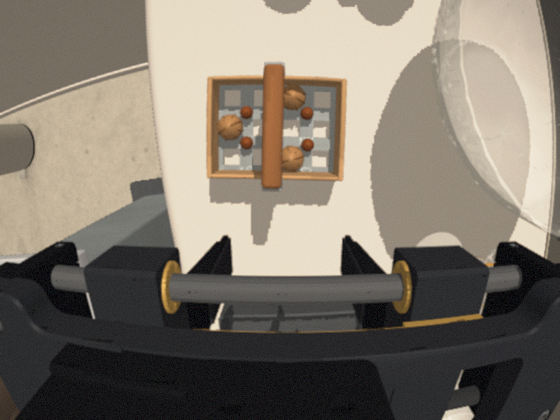

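The riddle is almost axis-parallel in the wrist view. The bar runs from (273.5,65) to (272,187) and the rim corners are (208,77), (346,79), (343,181) and (208,179). Three walnuts and four hazelnuts are visible, with two more presumably under the bar.

```bash
python3 - <<'E'
from h import *
np.set_printoptions(precision=2,suppress=True)
f=np.load('wrid.npz'); d={k:f[k] for k in('mtx','mount')}; W=f['T']@f['mount']
B=np.array([atz(d,q,z,W) for q,z in [((273.5,66),123),((272,186.5),123)]]); print('bar',B,B.mean(0),np.linalg.norm(B[1]-B[0]),np.degrees(np.arctan2(*(B[0]-B[1])[1::-1])))
P=np.array([atz(d,q,50,W) for q in [(208,77),(346,79),(343,181),(208,179)]]); print('rim',P.mean(0),np.linalg.norm(np.roll(P,-1,0)-P,axis=1),[np.degrees(np.arctan2(*(b-a)[1::-1])) for a,b in zip(P,np.roll(P,-1,0))])
t=env.read_camera('top'); s=env.read_camera('side')
print(tri([ray(d,(272.8,126),W),ray(t,(158.7,241.7)),ray(s,(150+253/2.2,130+82/2.2))]))
print(tri([ray(d,(272.8,126),W),ray(s,(150+253/2.2,130+82/2.2))]))
plan(482,294,180,-.11)
E
```

```text
bar [[488.43 352.57 123.  ]
 [475.61 248.74 123.  ]] [482.02 300.65 123.  ] 104.61456799270259 82.96052644176945
rim [482.38 300.07  50.  ] [149.52 112.59 149.76 113.43] [np.float64(-7.47792859323846), np.float64(-97.06646641042234), np.float64(172.84513110227743), np.float64(82.81322992111124)]
(array([481.52, 298.44, 107.8 ]), [np.float64(2.5812353044222442), np.float64(3.0285272299256274), np.float64(0.9695611745946604)])
(array([481.93, 301.02, 107.4 ]), [np.float64(0.31446053335045265), np.float64(0.31446053335052154)])
plan [-0.04 -0.22  0.2 ] [-0. -0.  0.] n>= 3.0
```

```bash
python3 - <<'E'
from h import *
np.set_printoptions(precision=4,suppress=True)
plan(482,298,175,-.122); plan(482,298,102,-.122)
E
```

```text
plan [-0.0402 -0.2327  0.2177] [-0.0001 -0.0003  0.0086] n>= 3.0
plan [-0.0403 -0.2327  0.461 ] [-0.0001 -0.0003  0.0086] n>= 4.0
```

>>> {"api": "send_rows", "payload": {
  "moves": [
    [[-0.02,-0.116,0.1,0,0,0.0086],[-0.04,-0.233,0.2,0,0,0.0086],[-0.04,-0.233,0.22,0,0,0.0086],[-0.04,-0.233,0.28,0,0,0.0086],[-0.04,-0.233,0.34,0,0,0.0086],[-0.04,-0.233,0.39,0,0,0.0086],[-0.04,-0.233,0.43,0,0,0.0086],[-0.04,-0.233,0.455,0,0,0.0086],[-0.04,-0.233,0.46,0,0,0.0086],[-0.04,-0.233,0.46,0,0,0.0086]]
  ]
}}

```text
t: 5.67
eef_pos: [481.8, 298.6, 102.0]
tcp_rot: [3.141, 0.0, -0.121]
ft_force: [-0.4, -0.1, -0.5]
opening: 0.65
```

```bash
python3 - <<'E'
from h import *
T=toolT(); c=snap('wrist','wg.png'); np.savez('wg.npz',T=T); s=env.state(); print(s['eef_pos'],s['ft_force'],s['tcp_rot'])
for n in['riddle','riddle_grip']:
    for r in env.outline_of('wrist',n): 
        y,x=np.nonzero(r['region']); print(n,np.round(r['xy']),round(r['confidence'],2),x.min(),x.max(),y.min(),y.max())
E
```

```text
[482.01544939 298.76749681 102.48289413] [-0.62181752 -0.71289462 -0.7795179 ] [-3.14142901e+00 -4.67687744e-04 -1.20839472e-01]
riddle [286. 203.] 0.97 177 398 140 332
riddle [331. 240.] 0.21 323 341 230 249
riddle [557. 416.] 0.19 549 559 403 419
riddle_grip [285. 205.] 0.75 177 398 140 331
riddle_grip [332. 240.] 0.5 323 341 230 249
```

View pics/wg.png

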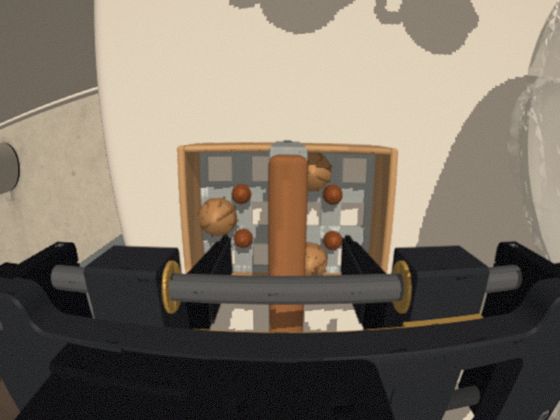

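The bar (columns 268–306) stands centred between the fingers and parallel to the tool's y. The rim's top edge runs (180–397, 147) and the bar's far end is at about row 155. I'll close.

>>> {"api": "send_rows", "payload": {
  "moves": [
    [[0,0,0,0,0,0],[0,0,0,0,0,0],[0,0,0,0,0,0],[0,0,0,0,0,0],[0,0,0,0,0,0],[0,0,0,0,0,0],[0,0,0,0,0,0],[0,0,0,0,0,0]]
  ],
  "grip": 1
}}

```text
t: 6.48
eef_pos: [481.8, 298.9, 101.9]
tcp_rot: [3.142, -0.0, -0.121]
ft_force: [0.3, 1.5, -2.2]
opening: 0.193
```

```bash
python3 - <<'E'
from h import *
np.set_printoptions(precision=3,suppress=True)
f=np.load('wrid.npz'); d={k:f[k] for k in('mtx','mount')}; T=np.load('wg.npz')['T']; W=T@f['mount']
P=np.array([atz(d,q,z,W) for q,z in [((180,147),50),((397,149),50),((287,154),123)]])
L=(np.c_[P,np.ones(3)]@np.linalg.inv(T).T); print(P,'\ntool frame',L)
s=env.state(); print(s['opening'],s['ft_force'],s['eef_pos'])
plan(482,298,180,-.122)
E
```

```text
[[416.701 366.125  50.   ]
 [562.948 347.117  50.   ]
 [488.308 356.271 123.   ]] 
tool frame [[-72.78  -59.174  52.018   1.   ]
 [ 74.692 -57.942  51.984   1.   ]
 [ -0.524 -58.007 -20.998   1.   ]]
0.19278090215635546 [ 0.264  1.482 -2.19 ] [481.793 298.872 101.922]
plan [ 0.001  0.003 -0.26 ] [ 0.    -0.     0.001] n>= 2.0
```

>>> {"api": "send_rows", "payload": {
  "moves": [
    [[0,0,-0.007,0,0,0],[0,0,-0.02,0,0,0],[0,0,-0.04,0,0,0],[0,0,-0.067,0,0,0],[0,0,-0.093,0,0,0],[0,0,-0.12,0,0,0],[0,0,-0.147,0,0,0],[0,0,-0.173,0,0,0],[0,0,-0.2,0,0,0],[0,0,-0.22,0,0,0],[0,0,-0.233,0,0,0],[0,0,-0.24,0,0,0]]
  ]
}}

```text
t: 7.48
eef_pos: [481.8, 298.9, 174.7]
tcp_rot: [-3.141, -0.001, -0.121]
ft_force: [-0.2, 0.5, -5.3]
opening: 0.188
```

```bash
python3 - <<'E'
from h import *
np.set_printoptions(precision=3,suppress=True)
s=env.state(); print(s['opening'],s['ft_force'],s['eef_pos'],s['moment'],s['tcp_rot'])
T=toolT(); c=snap('wrist','wl.png'); np.savez('wl.npz',T=T)
for n in['hazelnut_1','walnut_1']: print(n,[(np.round(r['xy']),round(r['confidence'],2)) for r in env.look_for('wrist',n)])
plan(473,-21,174,-.065)
c=snap('top')
for r in env.outline_of('top','tin'): 
    if r['confidence']<.5: continue
    cn=max(cv2.findContours(r['region'].astype('uint8'),0,2)[0],key=cv2.contourArea); b=cv2.boxPoints(cv2.minAreaRect(cn)); P=np.array([atz(c,q,45) for q in b]); print(b,P.mean(0),np.linalg.norm(np.roll(P,-1,0)-P,axis=1))
E
```

```text
0.1876780850450699 [-0.202  0.499 -5.263] [481.814 298.923 174.654] [-0.014 -0.093  0.011] [-3.141 -0.001 -0.121]
hazelnut_1 [(array([330., 193.]), 0.89), (array([332., 238.]), 0.69), (array([243., 239.]), 0.61), (array([242., 196.]), 0.56)]
walnut_1 [(array([315., 172.]), 0.75), (array([217., 218.]), 0.6)]
plan [ 0.1    1.062 -0.   ] [ 0.     0.    -0.035] n>= 8.0
[[246.366 278.727]
 [248.323 202.419]
 [313.382 204.087]
 [311.426 280.396]] [474.329 -18.304  45.   ] [205.932 176.622 205.606 174.545]
```

The load registers 5.3 N, and the nuts are at the same pixels as before the lift. I'll carry it level at about 0.13 m/s, with ramps.

>>> {"api": "send_rows", "payload": {
  "moves": [
    [[0.001,0.01,0,0,0,0],[0.003,0.03,0,0,0,-0.001],[0.006,0.06,0,0,0,-0.002],[0.009,0.097,0,0,0,-0.003],[0.013,0.137,0,0,0,-0.005],[0.017,0.177,0,0,0,-0.006],[0.02,0.217,0,0,0,-0.007],[0.024,0.257,0,0,0,-0.009],[0.028,0.294,0,0,0,-0.01],[0.031,0.324,0,0,0,-0.011],[0.032,0.344,0,0,0,-0.012],[0.033,0.354,0,0,0,-0.012]]
  ]
}}

```text
t: 8.73
eef_pos: [478.8, 191.3, 174.0]
tcp_rot: [3.142, -0.0, -0.102]
ft_force: [0.3, -0.2, -4.4]
opening: 0.187
```

>>> {"api": "send_rows", "payload": {
  "moves": [
    [[0.001,0.01,0,0,0,0],[0.003,0.03,0,0,0,-0.001],[0.006,0.06,0,0,0,-0.002],[0.009,0.097,0,0,0,-0.003],[0.013,0.137,0,0,0,-0.005],[0.017,0.177,0,0,0,-0.006],[0.02,0.217,0,0,0,-0.007],[0.024,0.257,0,0,0,-0.009],[0.028,0.294,0,0,0,-0.01],[0.031,0.324,0,0,0,-0.011],[0.032,0.344,0,0,0,-0.012],[0.033,0.354,0,0,0,-0.012]]
  ]
}}

```text
t: 9.73
eef_pos: [477.8, 84.7, 174.0]
tcp_rot: [3.141, -0.0, -0.084]
ft_force: [-0.6, 1.5, -5.5]
opening: 0.185
```

```bash
python3 - <<'E'
from h import *
np.set_printoptions(precision=3,suppress=True)
s=env.state(); print(s['t'],s['opening'],s['ft_force'],s['eef_pos'],s['tcp_rot'])
c=snap('wrist')
for n in['hazelnut_1','walnut_1']: print(n,[(np.round(r['xy']),round(r['confidence'],2)) for r in env.look_for('wrist',n)])
plan(473.5,-21,174,-.065)
E
```

```text
9.7333 0.18458447209451062 [-0.588  1.468 -5.529] [477.779  84.68  174.038] [ 3.141 -0.    -0.084]
hazelnut_1 [(array([241., 194.]), 0.88), (array([332., 237.]), 0.86), (array([329., 193.]), 0.69), (array([246., 241.]), 0.52)]
walnut_1 [(array([219., 221.]), 0.85), (array([316., 171.]), 0.7)]
plan [0.015 0.355 0.   ] [-0.    -0.    -0.012] n>= 3.0
```

>>> {"api": "send_rows", "payload": {
  "moves": [
    [[0,0.01,0.002,0,0,0],[0.001,0.03,0.005,0,0,-0.001],[0.003,0.06,0.01,0,0,-0.002],[0.004,0.097,0.016,0,0,-0.003],[0.006,0.137,0.022,0,0,-0.005],[0.008,0.177,0.03,0,0,-0.006],[0.009,0.217,0.037,0,0,-0.007],[0.011,0.257,0.045,0,0,-0.009],[0.012,0.294,0.052,0,0,-0.01],[0.013,0.324,0.058,0,0,-0.011],[0.014,0.344,0.062,0,0,-0.012],[0.015,0.354,0.065,0,0,-0.012]]
  ]
}}

```text
t: 10.88
eef_pos: [473.4, -21.7, 154.3]
tcp_rot: [3.141, 0.0, -0.065]
ft_force: [0.2, 0.8, -5.7]
opening: 0.188
```

>>> {"api": "send_rows", "payload": {
  "moves": [
    [[0,0,0,0,0,0],[0,0,0,0,0,0]]
  ]
}}

```text
t: 11.05
eef_pos: [473.5, -20.6, 154.5]
tcp_rot: [-3.142, 0.0, -0.064]
ft_force: [-0.1, 0.0, -4.5]
opening: 0.187
```

```bash
python3 - <<'E'
from h import *
np.set_printoptions(precision=3,suppress=True)
s=env.state(); print(s['t'],s['opening'],s['ft_force'],s['eef_pos'],s['tcp_rot'])
a=snap('wrist')['image'][:,:,::-1]
for n in['hazelnut_1','walnut_1']: print(n,[(np.round(r['xy']),round(r['confidence'],2)) for r in env.look_for('wrist',n)])
b=snap('side')['image'][100:310,140:420,::-1]; 
cv2.imwrite('pics/tin1.png',np.hstack([cv2.resize(a[60:360,150:430],(400,428)),cv2.resize(b,(400,300))[:,:] if 0 else cv2.copyMakeBorder(cv2.resize(b,(400,300)),0,128,0,0,0)]))
E
```

```text
11.05 0.18711452106710927 [-0.051  0.033 -4.525] [473.495 -20.592 154.501] [-3.142  0.    -0.064]
hazelnut_1 [(array([331., 194.]), 0.71), (array([242., 241.]), 0.7), (array([330., 238.]), 0.59), (array([243., 194.]), 0.53)]
walnut_1 [(array([317., 170.]), 0.93), (array([216., 220.]), 0.61)]
```

View pics/tin1.png

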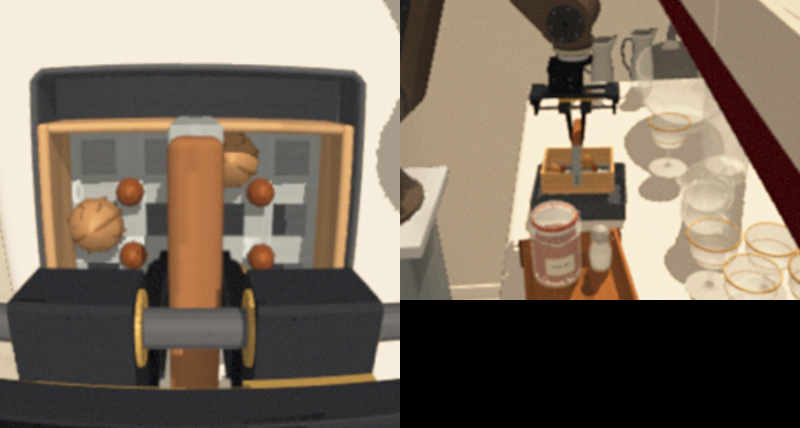

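Riddle over the tin, with the tin's walls visible all round. The four visible hazelnuts still stand and the walnuts are in place. Now I'll shake along y.

>>> {"api": "send_rows", "payload": {
  "moves": [
    [[0,0.083,0,0,0,0],[0,0,0,0,0,0],[0,-0.083,0,0,0,0],[0,0,0,0,0,0],[0,0.083,0,0,0,0],[0,0,0,0,0,0],[0,-0.083,0,0,0,0],[0,0,0,0,0,0],[0,0.083,0,0,0,0],[0,0,0,0,0,0],[0,-0.083,0,0,0,0],[0,0,0,0,0,0]]
  ]
}}

```text
t: 12.25
eef_pos: [473.6, -14.7, 154.7]
tcp_rot: [-3.14, -0.0, -0.058]
ft_force: [-0.4, -2.5, -4.0]
opening: 0.189
```

```bash
cat > chk.py <<'E'
from h import *
import sys
np.set_printoptions(precision=3,suppress=True)
s=env.state(); print(s['t'],s['opening'],s['ft_force'],s['eef_pos'],s['tcp_rot'])
a=snap('wrist',sys.argv[1]); 
for n in['hazelnut_1','walnut_1']: print(n,[(np.round(r['xy']),round(r['confidence'],2)) for r in env.look_for('wrist',n)])
snap('top'); print([(np.round(r['xy']),round(r['confidence'],2)) for r in env.look_for('top','hazelnut_1')])
snap('side'); print([(np.round(r['xy']),round(r['confidence'],2)) for r in env.look_for('side','hazelnut_1')])
E
python3 chk.py s1.png
```

```text
12.25 0.18916970014977083 [-0.414 -2.518 -4.005] [473.599 -14.682 154.656] [-3.14  -0.    -0.058]
hazelnut_1 [(array([238., 129.]), 0.74)]
walnut_1 [(array([315., 173.]), 0.95), (array([213., 186.]), 0.63), (array([318., 241.]), 0.51)]
[]
[]
```

>>> {"api": "send_rows", "payload": {
  "moves": [
    [[0,0.083,0,0,0,0],[0,0,0,0,0,0],[0,-0.083,0,0,0,0],[0,0,0,0,0,0],[0,0.083,0,0,0,0],[0,0,0,0,0,0],[0,-0.083,0,0,0,0],[0,0,0,0,0,0],[0,0.083,0,0,0,0],[0,0,0,0,0,0],[0,-0.083,0,0,0,0],[0,0,0,0,0,0]]
  ]
}}

```text
t: 13.6
eef_pos: [473.5, -14.9, 154.6]
tcp_rot: [-3.14, 0.0, -0.059]
ft_force: [-0.4, -2.1, -4.4]
opening: 0.189
```

>>> {"api": "send_rows", "payload": {
  "moves": [
    [[0,0,0,0,0,0],[0,0,0,0,0,0],[0,0,0,0,0,0]]
  ]
}}

```text
t: 13.85
eef_pos: [473.5, -20.6, 154.5]
tcp_rot: [-3.142, 0.0, -0.065]
ft_force: [-0.1, 0.1, -4.0]
opening: 0.186
```

```bash
python3 chk.py s2.png; python3 -c "
import cv2
a=cv2.imread('pics/s2.png')[80:350,150:430]; cv2.imwrite('pics/s2c.png',cv2.resize(a,None,fx=2.2,fy=2.2))"
```

```text
13.85 0.1860780592207656 [-0.141  0.081 -3.998] [473.473 -20.627 154.51 ] [-3.142  0.    -0.065]
hazelnut_1 [(array([237., 124.]), 0.57), (array([269., 120.]), 0.54)]
walnut_1 [(array([218., 177.]), 0.84), (array([316., 177.]), 0.65), (array([263., 119.]), 0.15)]
[]
[]
```

View pics/s2c.png

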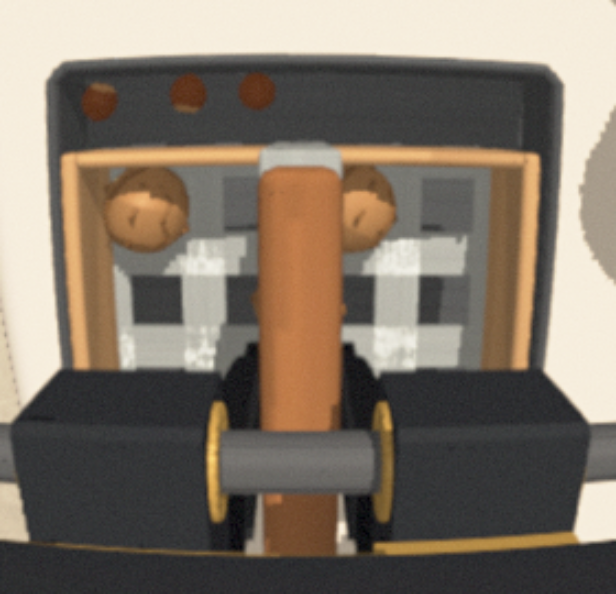

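Three hazelnuts lie in the tin at the visible far edge (crop (98,100), (188,92), (256,90)). Two walnuts show, and the third peeks out under the bar. Another burst, then I'll look from a shifted place.

>>> {"api": "send_rows", "payload": {
  "moves": [
    [[0,0.083,0,0,0,0],[0,0,0,0,0,0],[0,-0.083,0,0,0,0],[0,0,0,0,0,0],[0,0.083,0,0,0,0],[0,0,0,0,0,0],[0,-0.083,0,0,0,0],[0,0,0,0,0,0],[0,0.083,0,0,0,0],[0,0,0,0,0,0],[0,-0.083,0,0,0,0],[0,0,0,0,0,0]]
  ]
}}

```text
t: 15.2
eef_pos: [473.5, -15.0, 154.5]
tcp_rot: [-3.14, 0.0, -0.059]
ft_force: [-0.5, -1.9, -4.3]
opening: 0.187
```

>>> {"api": "send_rows", "payload": {
  "moves": [
    [[0,0.083,0,0,0,0],[0,0,0,0,0,0],[0,-0.083,0,0,0,0],[0,0,0,0,0,0],[0,0.083,0,0,0,0],[0,0,0,0,0,0],[0,-0.083,0,0,0,0],[0,0,0,0,0,0],[0,0.083,0,0,0,0],[0,0,0,0,0,0],[0,-0.083,0,0,0,0],[0,0,0,0,0,0]]
  ]
}}

```text
t: 16.2
eef_pos: [473.5, -15.0, 154.5]
tcp_rot: [-3.14, 0.0, -0.059]
ft_force: [-0.2, -1.8, -3.7]
opening: 0.187
```

>>> {"api": "send_rows", "payload": {
  "moves": [
    [[0,0.01,0,0,0,0],[0,0.03,0,0,0,0],[0,0.06,0,0,0,0],[0,0.095,0,0,0,0],[0,0.125,0,0,0,0],[0,0.145,0,0,0,0],[0,0.16,0,0,0,0],[0,0.167,0,0,0,0],[0,0.167,0,0,0,0],[0,0.167,0,0,0,0]]
  ]
}}

```text
t: 17.03
eef_pos: [470.2, -70.6, 154.5]
tcp_rot: [3.142, 0.0, -0.064]
ft_force: [0.3, 0.1, -4.8]
opening: 0.189
```

```bash
python3 chk.py s3.png; python3 - <<'E'
from h import *
a=cv2.imread('pics/s3.png')[20:350,150:430]; b=snap('side')['image'][130:290,180:340,::-1]; t=snap('top')['image'][170:310,210:350,::-1]
b=cv2.resize(b,(330,330),interpolation=2); t=cv2.resize(t,(330,270),interpolation=2)
cv2.imwrite('pics/s3c.png',np.hstack([cv2.resize(a,(460,542)),np.vstack([b,t])[:542]]))
E
```

```text
17.0333 0.18935700320596302 [ 0.348  0.102 -4.759] [470.24  -70.61  154.509] [ 3.142  0.    -0.064]
hazelnut_1 [(array([349., 220.]), 0.72), (array([278., 136.]), 0.57), (array([266.,  68.]), 0.55), (array([237.,  70.]), 0.53), (array([194.,  74.]), 0.49), (array([229., 219.]), 0.41)]
walnut_1 [(array([316., 175.]), 0.95), (array([257., 174.]), 0.83), (array([215., 177.]), 0.75)]
[]
[]
```

View pics/s3c.png

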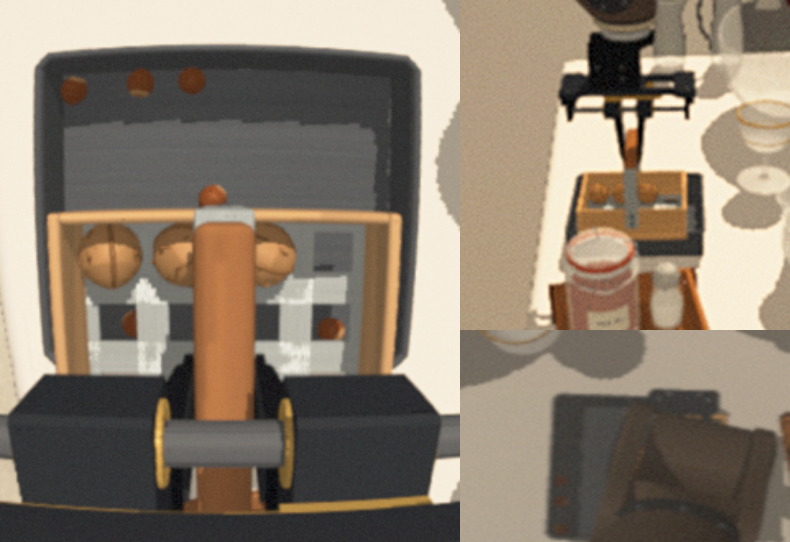

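Four hazelnuts are in the open part of the tin. Two more show through holes, at full px (229,219) and (349,220). All three walnuts are in the riddle. I'll use parallax to check whether those two lie in the tin.

>>> {"api": "send_rows", "payload": {
  "moves": [
    [[0,-0.01,0,0,0,0],[0,-0.03,0,0,0,0],[0,-0.055,0,0,0,0],[0,-0.075,0,0,0,0],[0,-0.09,0,0,0,0],[0,-0.1,0,0,0,0],[0,-0.1,0,0,0,0],[0,-0.1,0,0,0,0]]
  ]
}}

```text
t: 18.15
eef_pos: [472.3, -40.5, 154.5]
tcp_rot: [3.141, -0.0, -0.063]
ft_force: [-0.1, 0.8, -4.5]
opening: 0.184
```

```bash
python3 - <<'E'
from h import *
np.set_printoptions(precision=1,suppress=True)
f=np.load('wrid.npz'); d={k:f[k] for k in('mtx','mount')}
T0=(lambda p,r:(lambda M:(M.__setitem__((slice(0,3),slice(0,3)),R.from_euler('xyz',r).as_matrix()),M.__setitem__((slice(0,3),3),p),M)[-1])(np.eye(4)))([470.24,-70.61,154.5],[3.1416,0,-.064])
T1=toolT(); snap('wrist','s4.png'); print(env.state()['eef_pos'])
L=env.look_for('wrist','hazelnut_1'); now=[(np.array(r['xy']),r['confidence']) for r in L]
for q in[(349,220),(278,136),(266,68),(237,70),(194,74),(229,219)]:
    print(q,'z11 world',atz(d,q,11,T0@d['mount'])[:2])
for q,c in now: print('now',q,round(c,2),atz(d,q,11,T1@d['mount'])[:2],'if floor, tool frame',(np.linalg.inv(T1)@np.r_[atz(d,q,70,T1@d['mount']),1])[:2])
E
```

```text
[472.2 -40.7 154.5]
(349, 220) z11 world [530.4 -92. ]
(278, 136) z11 world [466.   -6.5]
(266, 68) z11 world [459.1  58.9]
(237, 70) z11 world [431.9  59.5]
(194, 74) z11 world [390.1  60.8]
(229, 219) z11 world [412.3 -83.4]
now [267.  100.6] 0.62 [460.   57.6] if floor, tool frame [-15.1 -91.4]
now [234.  102.2] 0.55 [429.1  58.8] if floor, tool frame [-40.1 -90.8]
now [194.9 104.9] 0.46 [391.1  60.5] if floor, tool frame [-70.7 -90.2]
```

The two nuts are not detected on the riddle floor now, and their z = 11 positions, (530,-92) and (412,-83), lie inside the tin. With the other four that makes six in the tin. Next I'll lift over the jar height and carry to the bay.

>>> {"api": "send_rows", "payload": {
  "moves": [
    [[0,0,-0.013,0,0,0],[0,0,-0.047,0,0,0],[0,0,-0.093,0,0,0],[0,0,-0.143,0,0,0],[0,0,-0.193,0,0,0],[0,0,-0.243,0,0,0],[0,0,-0.293,0,0,0],[0,0,-0.343,0,0,0],[0,0,-0.387,0,0,0],[0,0,-0.42,0,0,0],[0,0,-0.443,0,0,0],[0,0,-0.453,0,0,0]]
  ]
}}

```text
t: 19.25
eef_pos: [472.3, -40.9, 291.4]
tcp_rot: [3.141, -0.001, -0.064]
ft_force: [-1.0, -0.0, -4.0]
opening: 0.186
```

```bash
python3 - <<'E'
from h import *
np.set_printoptions(precision=4,suppress=True)
s=env.state(); print(s['t'],s['eef_pos'])
plan(469,-378,290,.11)
snap('wrist','s5.png')
for n in['hazelnut_1','walnut_1']: print(n,[(np.round(r['xy']),round(r['confidence'],2)) for r in env.look_for('wrist',n)])
E
```

```text
19.25 [472.279  -40.8575 291.4188]
plan [0.0614 1.1222 0.0052] [ 0.0003 -0.0008 -0.111 ] n>= 9.0
hazelnut_1 [(array([252., 110.]), 0.63), (array([258., 177.]), 0.5)]
walnut_1 [(array([258., 173.]), 0.93), (array([217., 178.]), 0.63), (array([316., 178.]), 0.6)]
```

View pics/s5.png

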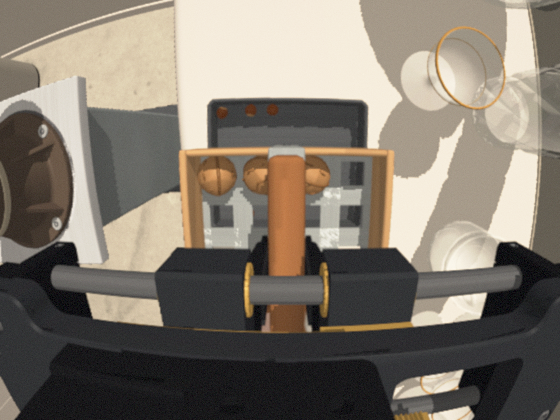

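Three walnuts are in the riddle and no hazelnut is on its visible floor. The three hazelnuts along the tin's far wall show at (222,112), (250,110) and (272,110).

>>> {"api": "send_rows", "payload": {
  "moves": [
    [[0.001,0.01,0,0,0,-0.001],[0.002,0.032,0,0,0,-0.003],[0.004,0.064,0,0,0,-0.006],[0.006,0.102,0,0,0,-0.01],[0.008,0.145,0,0,0,-0.014],[0.01,0.187,0,0,0,-0.018],[0.013,0.229,0,0,0,-0.023],[0.015,0.272,0,0,0,-0.027],[0.017,0.31,0,0,0,-0.031],[0.019,0.342,0,0,0,-0.034],[0.02,0.364,0,0,0,-0.036],[0.021,0.374,0,0,0,-0.037]]
  ]
}}

```text
t: 20.4
eef_pos: [471.2, -154.2, 290.2]
tcp_rot: [3.142, 0.0, -0.007]
ft_force: [-1.0, 0.7, -4.6]
opening: 0.188
```

>>> {"api": "send_rows", "payload": {
  "moves": [
    [[0,0.01,0,0,0,-0.001],[0,0.032,0,0,0,-0.003],[0,0.064,0,0,0,-0.006],[0,0.102,0,0,0,-0.01],[0,0.145,0,0,0,-0.014],[0,0.187,0,0,0,-0.018],[0,0.229,0,0,0,-0.023],[0,0.272,0,0,0,-0.027],[0,0.31,0,0,0,-0.031],[0,0.342,0,0,0,-0.034],[0,0.364,0,0,0,-0.036],[0,0.374,0,0,0,-0.037]]
  ]
}}

```text
t: 21.4
eef_pos: [470.6, -266.2, 290.3]
tcp_rot: [3.141, 0.0, 0.052]
ft_force: [-0.9, 0.6, -4.9]
opening: 0.187
```

```bash
python3 - <<'E'
from h import *
np.set_printoptions(precision=4,suppress=True)
s=env.state(); print(s['t'],s['eef_pos'],s['tcp_rot'])
plan(469,-378,290,.11)
a=cv2.imread('pics/wtray.png')[85:275,210:380]; cv2.imwrite('pics/wtrayc.png',cv2.resize(a,None,fx=3.1,fy=3.1,interpolation=2))
E
```

```text
21.4 [ 470.6155 -266.1649  290.3332] [3.1415 0.0001 0.0519]
plan [-0.0247  0.372   0.0012] [ 0.0001  0.     -0.037 ] n>= 3.0
```

View pics/wtrayc.png

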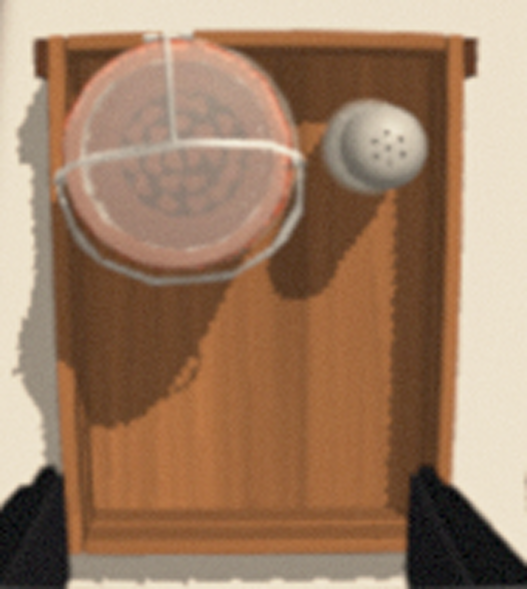

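The tray's outer rim corners in the crop are (48,37), (464,35), (447,553) and (67,553). The jar's wire bail reaches towards the free half, to about (160,282).

```bash
python3 - <<'E'
from h import *
np.set_printoptions(precision=1,suppress=True)
f=np.load('wtray.npz'); d={k:f[k] for k in('mtx','mount')}; W=f['T']@f['mount']
F=lambda q:(q[0]/3.1+210,q[1]/3.1+85)
P=np.array([atz(d,F(q),54,W) for q in [(48,37),(464,35),(447,553),(67,553)]]); print(P,P.mean(0),np.linalg.norm(np.roll(P,-1,0)-P,axis=1),[np.degrees(np.arctan2(*(b-a)[1::-1])) for a,b in zip(P,np.roll(P,-1,0))])
c=P.mean(0)[:2]; a=np.radians(6.4); M=np.array([[np.cos(a),np.sin(a)],[-np.sin(a),np.cos(a)]])
for n,q,z in[('bail',(160,282),110),('bail',(160,282),130),('lid bottom',(180,268),148),('inner end floor',(250,512),8),('inner end rim',(250,540),54),('innerTL',(66,48),54),('innerTR',(447,48),54)]:
    p=atz(d,F(q),z,W)[:2]; print(n,p,'tray frame',M@(p-c))
E
```

```text
[[ 361.5 -222.4   54. ]
 [ 541.  -202.    54. ]
 [ 567.2 -440.2   54. ]
 [ 386.9 -458.3   54. ]] [ 464.2 -330.7   54. ] [180.7 239.6 181.3 237.3] [np.float64(6.45204042024864), np.float64(-83.71830394034923), np.float64(-174.28083363297554), np.float64(96.14084017389646)]
bail [ 423.8 -317.5] tray frame [-38.6  17.7]
bail [ 425.  -314.6] tray frame [-37.1  20.4]
lid bottom [ 432.5 -306.5] tray frame [-28.7  27.6]
inner end floor [ 473.6 -445.4] tray frame [  -3.4 -115. ]
inner end rim [ 472.6 -442. ] tray frame [  -4.1 -111.5]
innerTL [ 369.9 -226.7] tray frame [-82.1 113.9]
innerTR [ 534.1 -209. ] tray frame [ 83.1 113.2]
```

>>> {"api": "send_rows", "payload": {
  "moves": [
    [[-0.001,0.01,0,0,0,-0.001],[-0.002,0.032,0,0,0,-0.003],[-0.004,0.064,0,0,0,-0.006],[-0.007,0.102,0,0,0,-0.01],[-0.01,0.145,0,0,0,-0.014],[-0.012,0.187,0,0,0,-0.018],[-0.015,0.229,0,0,0,-0.023],[-0.018,0.272,0,0,0,-0.027],[-0.021,0.31,0,0,0,-0.031],[-0.023,0.342,0,0,0,-0.034],[-0.024,0.364,0,0,0,-0.036],[-0.025,0.374,0,0,0,-0.037]]
  ]
}}

```text
t: 22.4
eef_pos: [468.9, -378.7, 290.2]
tcp_rot: [-3.142, 0.0, 0.11]
ft_force: [0.1, 0.8, -3.9]
opening: 0.185
```

```bash
python3 - <<'E'
from h import *
np.set_printoptions(precision=4,suppress=True)
s=env.state(); print(s['t'],s['eef_pos'],s['tcp_rot'],s['moment'])
snap('wrist','b1.png')
for r in env.outline_of('wrist','riddle')[:1]:
    y,x=np.nonzero(r['region']); print(round(r['confidence'],2),x.min(),x.max(),y.min(),y.max())
plan(468.8,-379.7,190,.107)
a=[cv2.imread('pics/'+n)[60:330,150:430] for n in('wl.png','b1.png')] if cv2.imread('pics/wl.png') is not None else 0
cv2.imwrite('pics/b1c.png',cv2.resize(np.hstack(a),(800,386),interpolation=2))
E
```

```text
22.4 [ 468.9171 -378.7348  290.227 ] [-3.1416  0.0001  0.1099] [ 0.0429 -0.1845  0.0446]
0.7 179 393 144 331
plan [-0.001   0.0057  0.3342] [-0.0001  0.0001  0.0019] n>= 3.0
```

View pics/b1c.png

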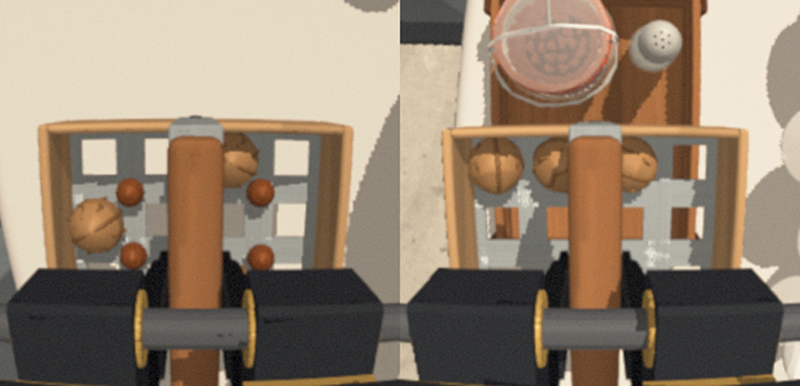

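Compared with just after the lift (left), the far (+y) rim now looks narrower and lower and the walnuts have rolled to that side. The riddle has turned slightly in the grip about the jaw axis, so I'll quantify it.

```bash
python3 - <<'E'
from h import *
from scipy.optimize import least_squares
np.set_printoptions(precision=4,suppress=True)
f=np.load('wrid.npz'); K=f['mtx']; Mi=np.linalg.inv(f['mount'])
def proj(p):
    c=Mi[:3,:3]@p+Mi[:3,3]; v=np.array([c[0],-c[1],-c[2]]); n=np.linalg.norm(v); th=np.arccos(v[2]/n); r=np.hypot(v[0],v[1])
    return np.array([K[0,2]+K[0,0]*th*v[0]/r,K[1,2]+K[1,1]*th*v[1]/r])
piv=np.array([0,0,-11.])
def pts(th,dx,dy,W,z): # tilt about x at grasp; +th lowers the -y side
    Rm=R.from_rotvec([-th,0,0]).as_matrix()
    return [proj(Rm@(np.array([dx+s*W/2,-57+dy,z])-piv)+piv) for s in(-1,1)]
wl=[(178,148.2),(397.1,149.6)]; now=[(180.1,151.7),(392.9,152.4)]
r=least_squares(lambda q:np.r_[np.ravel(np.array(pts(0,q[0],q[1],q[2],52))-wl)],[0,0,152]); print('wl',r.x,r.fun)
g=r.x
r2=least_squares(lambda q:np.ravel(np.array(pts(q[0],g[0]+q[1],g[1],g[2],52))-now),[0,0]); print('tilt only',r2.x,r2.fun)
r3=least_squares(lambda q:np.ravel(np.array(pts(q[0],g[0]+q[1],g[1]+q[2],g[2],52))-now),[0,0,0]); print('tilt+slide',r3.x,r3.fun)
r4=least_squares(lambda q:np.ravel(np.array(pts(0,g[0]+q[1],g[1]+q[2],g[2],52+q[0]))-now),[0,0,0]); print('drop+slide',r4.x,r4.fun)
E
```

```text
wl [  0.2666  -0.9756 149.0493] [ 0.0286  0.6426  0.0293 -0.6444]
tilt only [ 0.0429 -0.7745] [-1.8489  0.958   1.8833  0.2705]
tilt+slide [ 0.1111 -0.7687 -4.7519] [ 0.0142  0.3435  0.0143 -0.3439]
drop+slide [ 6.5646 -0.7687  2.6176] [ 0.0142  0.3435  0.0143 -0.3439]
```

```bash
python3 - <<'E'
from h import *
np.set_printoptions(precision=1,suppress=True,linewidth=200)
c=snap('side','b1side.png'); K=c['mtx']; Ti=np.linalg.inv(c['T']); T=toolT()
def pr(p):
    q=Ti@np.r_[p,1]; return np.array([K[0,2]+K[0,0]*q[0]/-q[2],K[1,2]+K[1,1]*q[1]/q[2]])
def body(th,dy,drop,p): # riddle pt relative to tool (level, z from TCP)
    piv=np.array([0,0,-11.]); q=R.from_rotvec([-th,0,0]).as_matrix()@(np.array(p)+[0,dy,drop]-piv)+piv
    return pr((T@np.r_[q,1])[:3])
for n,h in dict(level=(0,-1,0),tilt=(.111,-5.7,0),drop=(0,1.6,6.6)).items():
    for x in(-45,45): print(n,x,'near rim top',body(*h,[x,57,52]),'near bottom',body(*h,[x,57,102]),'far rim',body(*h,[x,-57,52]),'bar near end top',body(*h,[0,55,-21]))
for r in env.outline_of('side','riddle')[:1]:
    m=r['region']; y,x=np.nonzero(m); print(round(r['confidence'],2),x.min(),x.max(),y.min(),y.max())
    for u in(235,245,255,300,310,320): 
        yy=np.nonzero(m[:,u])[0]; print(u,yy.min() if len(yy) else None,yy.max() if len(yy) else None)
im=c['image'].astype(int)
for x in(-45,45):
    u=int(body(0,-1,0,[x,57,77])[0]); v=int(body(0,-1,0,[x,57,77])[1]); print(u,v); print([tuple(im[k,u-1:u+2].mean(0).round().astype(int)) for k in range(v-32,v+34)])
E
```

```text
level -45 near rim top [244.5 258.2] near bottom [246.1 278. ] far rim [240.  227.9] bar near end top [265.5 224. ]
level 45 near rim top [289.2 253. ] near bottom [289.4 272.6] far rim [279.9 223.6] bar near end top [265.5 224. ]
tilt -45 near rim top [244.4 256.3] near bottom [246.2 277.9] far rim [240.3 231. ] bar near end top [264.9 220. ]
tilt 45 near rim top [289.3 251.1] near bottom [290.  272.4] far rim [280.1 226.7] bar near end top [264.9 220. ]
drop -45 near rim top [244.8 261.7] near bottom [246.4 281.3] far rim [240.3 231. ] bar near end top [265.8 227.7]
drop 45 near rim top [289.4 256.4] near bottom [289.6 275.9] far rim [280.1 226.7] bar near end top [265.8 227.7]
0.56 227 305 201 280
235 232 280
245 231 279
255 229 278
300 243 272
310 None None
320 None None
245 268
[(np.int64(155), np.int64(109), np.int64(62)), (np.int64(155), np.int64(108), np.int64(61)), (np.int64(156), np.int64(108), np.int64(60)), (np.int64(153), np.int64(108), np.int64(61)), (np.int64(153), np.int64(108), np.int64(60)), (np.int64(152), np.int64(104), np.int64(59)), (np.int64(160), np.int64(112)
[... 5069 characters left out ...]
int64(72), np.int64(39)), (np.int64(116), np.int64(71), np.int64(40)), (np.int64(113), np.int64(68), np.int64(32)), (np.int64(116), np.int64(69), np.int64(36)), (np.int64(111), np.int64(63), np.int64(32)), (np.int64(114), np.int64(64), np.int64(31)), (np.int64(111), np.int64(61), np.int64(30)), (np.int64(113), np.int64(65), np.int64(34)), (np.int64(112), np.int64(63), np.int64(30)), (np.int64(117), np.int64(66), np.int64(32)), (np.int64(124), np.int64(70), np.int64(34)), (np.int64(123), np.int64(71), np.int64(33)), (np.int64(129), np.int64(74), np.int64(37)), (np.int64(136), np.int64(77), np.int64(37)), (np.int64(154), np.int64(89), np.int64(42)), (np.int64(164), np.int64(94), np.int64(43))]
```

The side view shows the near wall at rows 259–280.5 and 253.5–274, and the far rim about 3 px low. So the riddle mostly slid about 5 mm down in the pads, with a tilt of at most about 0.04. I'll apply a small counter-tilt and lower to just above the tray walls.

>>> {"api": "send_rows", "payload": {
  "moves": [
    [[0.003,-0.006,0.015,0.002,0,0.002],[0.003,-0.006,0.045,0.005,0,0.002],[0.003,-0.006,0.085,0.008,0,0.002],[0.003,-0.006,0.13,0.012,0,0.002],[0.003,-0.006,0.175,0.015,0,0.002],[0.003,-0.006,0.22,0.016,0,0.002],[0.003,-0.006,0.265,0.016,0,0.002],[0.003,-0.006,0.305,0.016,0,0.002],[0.003,-0.006,0.34,0.016,0,0.002],[0.003,-0.006,0.363,0.016,0,0.002],[0.003,-0.006,0.375,0.016,0,0.002],[0.003,-0.006,0.375,0.016,0,0.002]]
  ]
}}

```text
t: 23.6
eef_pos: [469.5, -375.6, 177.0]
tcp_rot: [-3.115, 0.001, 0.107]
ft_force: [1.0, 0.0, -4.4]
opening: 0.185
```

```bash
python3 - <<'E'
from h import *
np.set_printoptions(precision=4,suppress=True)
s=env.state(); print(s['t'],s['eef_pos'],s['tcp_rot'],s['ft_force'])
T=toolT(); a=snap('wrist','b2.png'); print((T[:3,:3].T@(np.array([469.5,-376.7,106])-T[:3,3]))/300)
b=snap('side','b2s.png')
for n in('jar','shaker'): print(n,[(np.round(r['xy']),round(r['confidence'],2)) for r in env.look_for('side',n)])
A=a['image'][20:340,130:450,::-1]; B=b['image'][200:360,190:350,::-1]
cv2.imwrite('pics/b2c.png',np.hstack([cv2.resize(A,(400,400),interpolation=2),cv2.resize(B,(400,400),interpolation=2)]))
E
```

```text
23.6 [ 469.548  -375.6254  176.9686] [-3.1155  0.0008  0.1072] [ 0.9641  0.0021 -4.3748]
[-0.0003  0.0097  0.2364]
jar [(array([258., 284.]), 0.68), (array([241., 261.]), 0.66)]
shaker [(array([258., 282.]), 0.64), (array([265., 328.]), 0.63), (array([279., 263.]), 0.42)]
```

View pics/b2c.png

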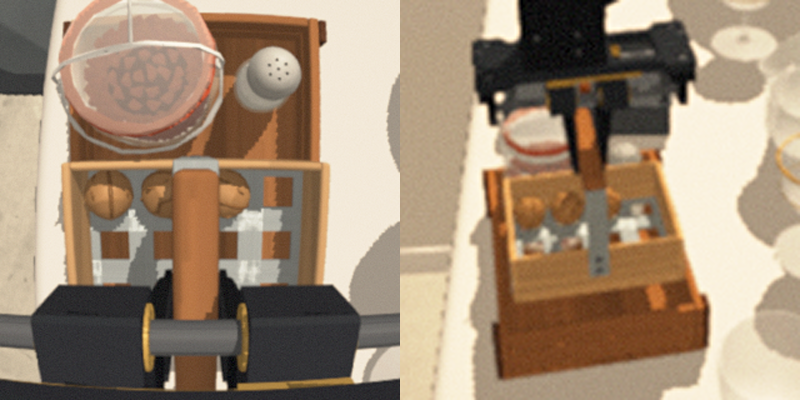

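Both views show the riddle over the free half, parallel to the tray, clear of the jar and shaker, with all three walnuts aboard. I'll lower slowly now, watching the force.

>>> {"api": "send_rows", "payload": {
  "moves": [
    [[0,0.003,0.02,0,0,0],[0,0.005,0.055,0,0,0],[0,0.006,0.095,0,0,0],[0,0.007,0.13,0,0,0],[0,0.008,0.155,0,0,0],[0,0.008,0.17,0,0,0],[0,0.008,0.18,0,0,0],[0,0.009,0.187,0,0,0],[0,0.009,0.193,0,0,0],[0,0.009,0.197,0,0,0],[0,0.009,0.2,0,0,0],[0,0.009,0.2,0,0,0]]
  ]
}}

```text
t: 24.8
eef_pos: [469.9, -377.0, 118.0]
tcp_rot: [-3.117, -0.0, 0.107]
ft_force: [0.6, -0.2, -4.9]
opening: 0.189
```

>>> {"api": "send_rows", "payload": {
  "moves": [
    [[0,0,0.003,0,0,0],[0,0,0.007,0,0,0],[0,0,0.01,0,0,0],[0,0,0.01,0,0,0]]
  ]
}}

```text
t: 25.13
eef_pos: [469.8, -376.8, 114.7]
tcp_rot: [-3.116, 0.0, 0.107]
ft_force: [-0.6, 0.2, -3.8]
opening: 0.186
```

>>> {"api": "send_rows", "payload": {
  "moves": [
    [[0,0,0.003,0,0,0],[0,0,0.007,0,0,0],[0,0,0.008,0,0,0]]
  ]
}}

```text
t: 25.38
eef_pos: [469.9, -377.3, 114.2]
tcp_rot: [-3.118, -0.001, 0.107]
ft_force: [-4.8, 1.3, 16.5]
opening: 0.186
```

>>> {"api": "send_rows", "payload": {
  "moves": [
    [[0,0,0.003,0,0,0],[0,0,0.005,0,0,0],[0,0,0.006,0,0,0]]
  ]
}}

```text
t: 25.63
eef_pos: [469.9, -377.4, 114.1]
tcp_rot: [-3.119, -0.001, 0.107]
ft_force: [-9.4, 3.5, 34.0]
opening: 0.184
```

>>> {"api": "send_rows", "payload": {
  "moves": [
    [[0,0,-0.006,0,0,0],[0,0,-0.01,0,0,0],[0,0,-0.011,0,0,0]]
  ]
}}

```text
t: 25.88
eef_pos: [469.9, -377.1, 114.3]
tcp_rot: [-3.117, -0.0, 0.107]
ft_force: [-0.4, -2.5, -0.2]
opening: 0.189
```

```bash
cat > rz.py <<'E'
from h import *
import sys
np.set_printoptions(precision=1,suppress=True,linewidth=200)
s=env.state(); print(s['t'],s['eef_pos'],s['ft_force'],s['opening'])
c=snap('side',sys.argv[1]); K=c['mtx']; Ti=np.linalg.inv(c['T'])
def pr(p):
    q=Ti@np.r_[p,1]; return np.array([K[0,2]+K[0,0]*q[0]/-q[2],K[1,2]+K[1,1]*q[1]/q[2]])
a=.107; Rz=R.from_euler('z',a).as_matrix(); C=Rz@[0,-45.5,0]+[464.2,-330.7,8]
Tr=np.array([464.2,-330.7,0])
g=cv2.cvtColor(c['image'],cv2.COLOR_RGB2GRAY)
for x in(-60,-35,35,60):
    p=[pr(Rz@np.array(v)+C) for v in([x,57,50],[x,52,50],[x,-52,50],[x,-57,50])]; t=[pr(Rz@np.array(v)+Tr) for v in([x,-112,54],[x,-120,54])]
    u=int(round(p[3][0])); v0=int(p[0][1])-8; print('x',x,'col',u,'pred far out/in, near in/out',[float(round(q[1],1)) for q in p],'tray wall in/out',[float(round(q[1],1)) for q in t],'rows from',v0); print(c['image'][v0:int(t[1][1])+8,u,0])
E
python3 rz.py f1.png
```

```text
25.8833 [ 469.9 -377.1  114.3] [-0.4 -2.5 -0.2] 0.1891662857683815
x -60 col 243 pred far out/in, near in/out [290.6, 292.0, 323.3, 325.0] tray wall in/out [329.5, 332.3] rows from 282
[184 183 182 180 181 186 181 181 171 164 154 159 159 153 158 150 137 117 112 120 128 135 133 131 145 138 140 136 122 113 106 104 109 114 115 111 112 117 112 114 113 147 201 200 164 155 146 155 131
 118 122 123 121 118 120 120 120 121]
x -35 col 254 pred far out/in, near in/out [289.3, 290.7, 321.8, 323.4] tray wall in/out [327.9, 330.7] rows from 281
[175 187 184 177 164 172 183 183 164 163 163 154 156 148 153 153 146 130 120 123 127 129 128 130 128 128 129 128 118 112 111 111 110 108 115 112 105 106 110 112 107 129 147 162 158 153 146 133 120
 110 119 123 125 122 120 120 116]
x 35 col 286 pred far out/in, near in/out [285.8, 287.1, 317.5, 319.1] tray wall in/out [323.5, 326.2] rows from 277
[184 187 185 184 174 177 171 179 199 191 162 156 153 158 155 156 157 159 164 159 161 146 129 115 114 108 103  99 120 184 211 220 213 194 156 132 122 140 153 188 220 224 196 158 150 147 155 160 167
 147 126 121 122 123 123 123 119]
x 60 col 296 pred far out/in, near in/out [284.5, 285.8, 316.0, 317.6] tray wall in/out [322.0, 324.6] rows from 276
[240 233 231 215 210 204 186 174 159 145 120 119 138 141 146 166 194 218 226 237 242 232 216 205 191 177 158 144 141 142 141 137 135 140 136 135 129 128 120 122 156 183 173 152 150 151 170 192 193
 165 129 122 127 119 118 115]
```

The riddle's near rim in the side image falls on the rows predicted for z = 58 mm at the target place, within 1 px at four columns. That means it is flat on the floor. The wrist force has dropped to about zero, so I'll release and retreat upward.

>>> {"api": "send_rows", "payload": {
  "moves": [
    [[0,0,0,0,0,0],[0,0,0,0,0,0],[0,0,0,0,0,0],[0,0,0,0,0,0],[0,0,0,0,0,0],[0,0,0,0,0,0]]
  ],
  "grip": -0.3
}}

```text
t: 26.43
eef_pos: [469.8, -376.9, 113.9]
tcp_rot: [-3.116, 0.0, 0.107]
ft_force: [-0.2, -0.5, -0.3]
opening: 0.553
```

>>> {"api": "send_rows", "payload": {
  "moves": [
    [[0,0,-0.02,0,0,0],[0,0,-0.06,0,0,0],[0,0,-0.11,0,0,0],[0,0,-0.17,0,0,0],[0,0,-0.25,0,0,0],[0,0,-0.35,0,0,0],[0,0,-0.45,0,0,0],[0,0,-0.55,0,0,0],[0,0,-0.62,0,0,0],[0,0,-0.65,0,0,0],[0,0,-0.65,0,0,0]]
  ]
}}

```text
t: 27.35
eef_pos: [470.6, -382.0, 311.1]
tcp_rot: [-3.119, -0.002, 0.107]
ft_force: [0.6, -0.0, -0.2]
opening: 0.653
```

```bash
python3 rz.py f2.png; python3 - <<'E'
from h import *
np.set_printoptions(precision=1,suppress=True)
T=toolT(); d=snap('wrist','f2w.png'); W=T@d['mount']; a=.107; M=R.from_euler('z',-a).as_matrix(); C=[464.2,-330.7,0]
for n,z in(('walnut_1',32),('hazelnut_1',30),('riddle_grip',131),('jar',151),('shaker',98)):
    for r in env.look_for('wrist',n):
        if r['confidence']>.35: print(n,np.round(r['xy']),round(r['confidence'],2),'tray frame',(M@(atz(d,r['xy'],z,W)-C))[:2])
t=snap('top','f2t.png')
for n in('hazelnut_1','tin','jar','shaker','coupe','riddle'): print(n,[(np.round(r['xy']),round(r['confidence'],2)) for r in env.look_for('top',n)])
E
```

```text
27.35 [ 470.6 -382.   311.1] [ 0.6 -0.  -0.2] 0.6528860968373776
x -60 col 243 pred far out/in, near in/out [290.6, 292.0, 323.3, 325.0] tray wall in/out [329.5, 332.3] rows from 282
[184 184 181 181 183 189 179 182 174 167 162 154 156 153 156 152 137 119 115 122 128 133 135 137 147 142 137 133 122 109 108 105 108 113 112 119 111 115 107 110 109 144 200 205 165 156 153 154 172
 183 175 143 119 118 120 121 120 115]
x -35 col 254 pred far out/in, near in/out [289.3, 290.7, 321.8, 323.4] tray wall in/out [327.9, 330.7] rows from 281
[174 179 184 180 175 173 181 183 171 162 159 154 151 152 156 155 149 132 122 130 127 133 125 132 130 131 130 122 118 113 113 104 109 110 109 108 112 108 107 109 115 152 179 170 158 152 145 148 177
 186 162 118 125 122 118 123 118]
x 35 col 286 pred far out/in, near in/out [285.8, 287.1, 317.5, 319.1] tray wall in/out [323.5, 326.2] rows from 277
[184 183 186 185 178 175 174 179 194 184 169 157 154 153 153 151 157 152 161 154 155 151 126 112 116 100 105  96 128 180 210 217 216 197 156 132 123 141 150 198 236 242 205 160 147 144 153 186 203
 176 136 126 125 11
[... 250 characters left out ...]
42 135 137 140 139 140 129 128 126 117 120 155 187 166 153 149 150 168 191 195
 161 127 126 122 118 117 113]
walnut_1 [303. 156.] 0.82 tray frame [23.3 -8.9]
walnut_1 [272. 154.] 0.79 tray frame [-19.4  -6.6]
walnut_1 [244. 157.] 0.62 tray frame [-56.7 -10.5]
walnut_1 [258.  94.] 0.45 tray frame [-37.1  74.6]
hazelnut_1 [304. 158.] 0.56 tray frame [ 24.  -12.7]
riddle_grip [286. 191.] 0.55 tray frame [  0.3 -42.1]
jar [259.  95.] 0.85 tray frame [-26.4  56.9]
shaker [326.  97.] 0.8 tray frame [45.1 62.8]
hazelnut_1 []
tin [(array([282., 243.]), 0.75)]
jar [(array([378., 254.]), 0.71)]
shaker [(array([370., 227.]), 0.76)]
coupe [(array([236., 168.]), 0.7)]
riddle [(array([414., 237.]), 0.97)]
```

>>> {"api": "send_rows", "payload": {
  "moves": [
    [[0.11,-1,0,-0.016,0,0],[0.11,-1,0,-0.016,0,0],[0.11,-1,0,-0.016,0,0],[0.11,-1,0,-0.016,0,0],[0.11,-1,0,-0.016,0,0],[0.11,-1,0,-0.016,0,0],[0.11,-1,0,-0.016,0,0],[0.11,-1,0,-0.016,0,0],[0.11,-1,0,-0.016,0,0],[0.11,-1,0,-0.016,0,0],[0.11,-1,0,-0.016,0,0]]
  ]
}}

```text
t: 28.97
eef_pos: [471.2, -81.0, 316.4]
tcp_rot: [3.141, 0.0, 0.107]
ft_force: [-0.0, -0.5, -0.6]
opening: 0.655
```

```bash
python3 - <<'E'
from h import *
np.set_printoptions(precision=1,suppress=True)
print(env.state()['eef_pos'],env.state()['t'])
T=toolT(); d=snap('wrist','f3w.png'); W=T@d['mount']; M=R.from_euler('z',.065).as_matrix()
for r in env.look_for('wrist','hazelnut_1'): print(np.round(r['xy']),round(r['confidence'],2),'tin frame',(M@(atz(d,r['xy'],11,W)-[474,-18.5,0]))[:2])
hs=cv2.cvtColor(d['image'],cv2.COLOR_RGB2HSV); m=((hs[...,0]<14)&(hs[...,1]>110)&(hs[...,2]>40)).astype('uint8')
n,_,st,ce=cv2.connectedComponentsWithStats(m)
for i in range(1,n):
    if st[i,4]>15: print('blob',ce[i],st[i,4],'tin frame',(M@(atz(d,ce[i],11,W)-[474,-18.5,0]))[:2])
E
```

```text
[471.2 -81.  316.4] 28.9667
[286. 129.] 0.63 tin frame [-11.6   7.9]
[326. 192.] 0.56 tin frame [ 61.7 -72.7]
[242.  76.] 0.41 tin frame [-87.3  74.1]
blob [240.7  76.7] 86 tin frame [-88.5  72.9]
blob [268.4  78.2] 76 tin frame [-48.7  76.5]
blob [288.8  81.8] 86 tin frame [-19.3  75.9]
blob [288.6 129.9] 93 tin frame [-7.8  7.2]
blob [248.5 174.9] 92 tin frame [-54.  -66.6]
blob [326.6 190.5] 76 tin frame [ 62.3 -69.8]
blob [279.1 266.9] 1593 tin frame [  13.8 -201.2]
blob [279.3 311.3] 151 tin frame [  27.3 -281.8]
blob [317.2 315.8] 259 tin frame [  91.5 -280.4]
blob [222.6 310.2] 34 tin frame [ -66.9 -298.4]
blob [250.2 314.6] 112 tin frame [ -19.7 -297.3]
```

Six separate nut-coloured blobs lie inside the tin outline, so I'm handing the job in.

```bash
python3 -c "
from cell import env
print(env.job_done())"
```

```text
the job is handed in; nothing more can be done
None
```

I lifted the riddle by its bar and carried it level to the tin. I shook it for 24 strokes of 50 mm at about 0.3 m/s, then carried it over the jar and set it down in the tray's free half. After letting go I retreated clear, at about 29 s of the 58 s allowed, and handed the job in. No verdict was reported.

**Last checks:**
- **Hazelnuts:** the wrist picture over the tin shows six separate nut-coloured blobs, all inside the tin's limits. The closest is at x = -88 mm, y = 73 mm (limits ±98 and ±82 mm). The network found only three of these six in the same picture.
- **Walnuts:** all three were found in the riddle after release.
- **Riddle:** its rim lies within about 1 px of the rows predicted for flat on the floor, and did not move on release. The bar's centre is at about x = 0, y = -42 to -45 mm in the tray frame, inside the -30 to -70 mm band.
- **Jar, shaker and glass:** all were still found within about 3 px of their starting places. I did not measure their tilt separately.

**What disagreed or went wrong:**
- **Slip in the grip:** the riddle slid about 4 mm down in the pads and turned slightly while being shaken. The wrist view alone could not tell a slide from a tilt of 0.11 rad. The side view and the contact height both pointed to the slide.
- **Set-down force:** the wrist force briefly reached 34 N as the riddle met the tray floor. I eased it to about zero before releasing.

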